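# Wedge-lock a carving blank on the clamping board

### The arm

A 7-joint arm with a two-finger parallel gripper is mounted at the origin on the work surface. World frame = base frame: x ahead of the robot, y to its left, z up, the work surface at z = 0. Lengths are in m, angles in rad, forces in N, time in s.
With the tool pointing down it reaches from about 0.425 to 0.925 m from the base axis. Payload 6.8 kg.
Tool frame: the origin (TCP) lies at the very end of the fingers, on their centre line; the grasp point (between the pads) lies 19 mm behind it; z points along the fingers, y is the line along which they close (so a half turn about z gives the same grasp; the last joint's range is limited). The gripper opens to 85 mm and grips with 20 to 120 N. Pads are 22 mm wide; open, the fingers measure 114 mm over their backs; the gripper's body (76 mm by 85 mm) begins 54 mm behind the grasp point. The pads swing forward as they close: fully open they stand 13 mm farther back than shut.
Start: joints at [1.101, 0.477, 0.022, 1.555, -0.011, 1.109, -0.083], TCP at [0.239, -0.631, 0.231] pointing down, gripper open.
Joint ranges: [-2.96, 2.96], [-0.34, 2.1], [-1.41, 1.46], [0.24, 2.44], [-1.37, 4.51], [0.17, 1.92], [-2.96, 2.96]. Speed limits (rad/s): [2.39, 2.39, 3.14, 3.14, 3.14, 3.14, 3.14].

### API

Orientations are given as a unit quaternion [w, x, y, z].
In Python, from station import bot gives the robot as it stands.
- The arm moves only by the tool jog_arm, never from a script. Its argument "motion" is a list of rows, each a list of 7 numbers: the turn, a rotation vector about the tool's x, y, z in rad, then the shift along the tool's x, y, z in mm, then the finger opening in mm, from 0 to 85.4. A call has 1 to 10 rows; each row is the pose to reach, as a shift and turn from the pose commanded when the call began, along the tool's axes at that moment; what a row does not reach only later rows make up. A row lasts 1/8 s, in which the tool goes at most 62.5 mm and 10.7 degrees, less where a joint would pass 70% of its speed; a pose out of reach is approached as far as the arm can. A call with a gripper value outside its range is refused whole. The fingers move at their own pace and stop on an object; "grip_force" is the grip in N (left out, the last holds). Time passes only in rows, so rows that repeat a pose let the fingers close. It gives the time, the measured TCP pose, the force, the opening and the grip force at its end, in the units of the state.
- bot.get_obs(): the state, without advancing time (a new reading comes with each control period).
- bot.read_camera(name): name is "side" or "top"; returns a dict with "pixels" (480x640x3 uint8, red, green, blue), "camera_matrix" (3x3 intrinsics, pixels), "T" (4x4, takes a point from camera to world coordinates). Camera axes: x right, y down, z forward; pixel columns grow to the right and rows downward; lengths in m; the calibration is good to about 2 mm. A picture is of the moment at which its call begins. There is no depth.
- bot.hand_in(): hands the job in; it is judged then, once.
Trained networks look in a picture, given as the dict that the camera call returned (one of the last four; its "shot" number tells which), for a name from the list of things; names that differ only in an ending like _2 or _b are one class to them, and where a whole thing is asked for, a point or a joint stands for the part that bears it (a point fixed in the world has none). Each returns a list of dicts, best first, with "score" (0 to 1); they miss things now and then, are a little off and sometimes report something else, mostly with a low value. They report only what shows in the picture. A call takes as long as a camera call. They do not tell look-alikes from the thing itself.
- bot.spot_in(thing, picture): "xy" ([column, row] in pixels, amid what is visible of it).
- bot.tip_of(thing, picture): "xy" ([column, row] in pixels: a listed point, or the origin of a listed thing).
The state is a dict: "t": time; "q": joint angles; "joint_vel": joint speeds; "joint_torque": joint torques, N m; "eef_pos": TCP position; "tool_rot": TCP orientation; "contact_force": force on the tool from outside, world axes, zero at the start; "torque": the same for the moment, N m; "gripper_width": opening from 0.0 (shut) to 1.0 (fully open); "grasp_force": force on a finger pad.
Only numpy, scipy, OpenCV 4.12 (cv2) and the standard library are available. Lean on these libraries where they do the work, as an engineer would, in place of code of your own. Each camera call takes 0.05 s, during which the arm holds its last target. There are 200 camera calls.

### The job

Take the sliding bar by its knob and push the carving blank with it until the blank sits square and hard against the end stop, with the bar bearing firmly on it. Then slide the thumb wedge along its slanted cheek until it jams the bar fast, pressing with a firm thumb's force, not ramming it, and let go: the bar must stay locked with the blank still against the stop. Leave the other tools on the bench where they lie.

Things in the scene. Friction and masses are not known exactly. Their poses are not given: they have to be found in the camera images.
- board: Plywood clamping board screwed to the bench, 480 x 200 x 20 mm, origin on the bench surface; it spans x -250 to 230 and y -100 to 100 mm of its frame, top at 20 mm. +x is the clamping direction: bar, blank and end stop lie one after the other along it. A straight guide strip (24 mm wide, top 47 mm above the bench) lies along the bar's -y side, the slanted cheek stands on the +y side.
- cheek_mid (a point): Slanted wooden cheek on the board, 250 mm long (board x -250 to 0 mm), 22 mm thick; its inner face closes in on the bar by 1 mm every 7 mm towards +x. A keeper strip on it overhangs the wedge by 6 mm, top 52 mm above the bench. This point is the inner face's nominal middle (board x -125, y 47 mm, 20 mm up); the cheek itself is set up to 4 mm nearer or farther, differently each time.
- stop_face (a point): Centre of the face of the end stop, a wooden block across the board's +x end, 160 mm wide, top 54 mm above the bench. This point is at x = 205, y = 0, z = 37 mm in the board's frame, axes as the board's.
- bar (a joint): Slide of the wooden bar along the board's +x (m): at q the jaw face is at x = 20 mm + q of the board; range 0 to 0.115 (0.095 with the blank against the stop). It stays where it is left; it rubs with about 2.5 N plus 8 N per m/s. The bar is about 290 mm long, 36 mm wide (board y -18 to 18 mm), straight-sided, top 45 mm above the bench.
- knob_mid (a point): Middle of the bar's upright round wooden knob, 22 mm in diameter, standing on the bar from 45 to 90 mm above the bench, 45 mm behind the jaw face; this point is 72 mm above the bench. Axes are the board's.
- jaw_face (a point): Centre of the bar's front (jaw) face, 90 mm wide (y), 30 mm high, which meets the blank; 35 mm above the bench. Axes are the board's.
- blank: Loose wooden carving blank, 90 (x) x 130 (y) x 34 mm, bark along its +y edge, a roughed round relief on top; origin at the centre of its underside. It lies on the board between jaw and stop, at first 8 to 25 mm short of the stop and a little askew; against the stop its origin is at board x = 160 mm. About 0.24 kg. It dents if the bar presses on it with more than about 50 N.
- wedge: Loose thumb wedge lying on the board between the bar's +y side and the slanted cheek, nose towards board +x. 120 mm long, 25 mm high; origin on its underside below the thumb tab. Nose at x = 106, tail at x = -14 mm; straight face (along the bar) at y = -14 mm, slanted face at y = 15 mm - x/7. Waxed wood, 90 g, friction about 0.3.
- wedge_nose (a point): Tip of the wedge's nose (14 mm wide), 12 mm above its underside. The wedge starts 30 to 115 mm short of jamming. It jams with its origin about at board x = -125 mm, up to 30 mm before or after: find it by feel. Resistance grows over some millimetres; it stays jammed when let go. A push of 15 N jams it well; when it presses on the bar with over 50 N (a push of 30 N or more) the cheek splits.
- tab_mid (a point): Middle of the wedge's upright thumb tab: 16 mm along x, 14 mm along y, from the wedge's top at 45 mm to 87 mm above the bench; this point is 72 mm above the bench. Axes are the wedge's.
- gouge_a: Carving gouge, wooden handle and steel blade, 205 mm long, 22 mm high, lying on the board beyond the guide strip; leave alone. Origin at the ferrule, underside.
- gouge_b: Wider carving gouge, 205 mm long, on the bench beyond the board; leave alone. Origin at the ferrule, underside.
- cork_block: Cork sanding block 60 x 34 x 26 mm on the board beside the jaw; leave alone. Origin at the centre of its underside.
- mallet: Wooden mallet with square head, 265 mm long, 65 mm high, on the bench; leave alone. Origin near the middle of the handle, on the bench.
- glue: White glue bottle, 54 mm in diameter and 140 mm tall, standing past the end stop; leave alone. Origin at the centre of its underside.
- square: Try square, dark wooden stock 100 mm and steel blade 150 mm, 18 mm high, on the bench on the robot's side of the board; leave alone. Origin under the middle of the stock.
- whetstone: Grey whetstone 130 x 50 x 24 mm on the bench past the board's other end; leave alone. Origin at the centre of its underside.
Mind the look-alikes: they are no part of the job. Leave any blue, green or turquoise look-alike of the wedge alone.

How it is judged:
By the outcome, as a careful person would: the job done as asked, in the order asked, and still so for the second after the job is handed in, with the robot touching nothing.
It also fails if it takes over 72 s, if anything falls off the work surface, if the arm or the gripper's body presses on something with over 40 N, if the wrist force passes 120 N, or if a joint passes its speed limit or range.

## Working session

There is one attempt and no reset: what is moved stays moved. The work goes in short steps, Python scripts to look and compute and a tool call to move; the robot and the scene stay as the last step left them, time stands still between calls to the robot, and variables do not carry over. Pictures are saved under pics/ and viewed, at most 10 in all, crops included, and the job is handed in when it is done.

Besides the shell and the picture viewer there is one more tool, called after "Request:" by a JSON object that holds its "api" and its "payload". jog_arm: Moves the arm, as the interface text tells. Its arguments: {"type":"object","properties":{"motion":{"type":"array"},"grip_force":{"type":"number"}},"required":["motion"]}

```bash
mkdir -p pics; ls; cat > h.py <<'E'
import numpy as np, cv2
from station import bot
def ray(p,xy):
    K=np.array(p["camera_matrix"]);T=np.array(p["T"])
    d=T[:3,:3]@np.linalg.solve(K,[xy[0],xy[1],1.]);return T[:3,3],d
def atz(p,xy,z):
    o,d=ray(p,xy);return o+d*(z-o[2])/d[2]
def proj(p,X):
    K=np.array(p["camera_matrix"]);T=np.array(p["T"])
    c=T[:3,:3].T@(np.array(X)-T[:3,3]);u=K@c;return u[:2]/u[2]
def save(p,n): cv2.imwrite(f"pics/{n}.png",p["pixels"][:,:,::-1])
Z=dict(knob_mid=.072,jaw_face=.035,stop_face=.037,cheek_mid=.02,tab_mid=.072,wedge_nose=.032,blank=.02,board=0,wedge=.02)
E
python3 - <<'E'
from h import *
for c in("top","side"):
    p=bot.read_camera(c);save(p,c+"0")
    print(c,np.round(np.array(p["T"])[:3,3],3))
    for n in Z:
        for r in bot.tip_of(n,p)[:3]:
            print(n,round(r["score"],2),np.round(r["xy"],1),np.round(atz(p,r["xy"],Z[n]),4)[:2])
o=bot.get_obs();print(o["eef_pos"],o["tool_rot"],o["contact_force"])
E
```

```text
pics
top [0.501 0.02  1.231]
knob_mid 0.58 [381.5 227.3] [ 0.6007 -0.09  ]
jaw_face 0.82 [358.1 236.2] [ 0.5855 -0.045 ]
jaw_face 0.44 [372.5 232. ] [ 0.5941 -0.0749]
stop_face 0.6 [274.5 251.4] [0.5544 0.1278]
cheek_mid 0.68 [438.4 243.2] [ 0.5715 -0.2136]
tab_mid 0.75 [475.9 220.3] [ 0.6142 -0.2794]
tab_mid 0.66 [434.4 337.5] [ 0.3816 -0.1926]
tab_mid 0.59 [492.4 354.4] [ 0.3484 -0.3064]
wedge_nose 0.82 [482.  405.4] [ 0.2409 -0.2942]
wedge_nose 0.73 [448.8 289.2] [ 0.4759 -0.2311]
wedge_nose 0.61 [543.7 277.3] [ 0.4999 -0.4266]
blank 0.83 [310.  240.9] [0.577 0.055]
board 0.93 [370.2 230.2] [ 0.6007 -0.0728]
board 0.51 [396.3 192.2] [ 0.6822 -0.1292]
wedge 0.94 [424.4 334.3] [ 0.3828 -0.1816]
wedge 0.9 [470.6 223.9] [ 0.6118 -0.2816]
wedge 0.76 [486.9 351.1] [ 0.3483 -0.3098]
side [0.232 0.822 0.711]
knob_mid 0.7 [318.6 207.4] [ 0.6078 -0.106 ]
knob_mid 0.68 [315.9 234.1] [0.57   0.0043]
jaw_face 0.8 [317.  234.1] [ 0.587 -0.044]
stop_face 0.55 [299.1 279.7] [0.5578 0.1308]
cheek_mid 0.79 [345.6 205.3] [ 0.5729 -0.2198]
tab_mid 0.96 [417.6 215.5] [ 0.365  -0.1646]
tab_mid 0.91 [437.9 198.1] [ 0.3332 -0.2672]
tab_mid 0.86 [346.  173.6] [ 0.6026 -0.302 ]
wedge_nose 0.87 [380.3 210.8] [ 0.4713 -0.211 ]
wedge_nose 0.81 [333.8 207.6] [ 0.5928 -0.1787]
wedge_nose 0.79 [390.5 173.9] [ 0.4995 -0.422 ]
blank 0.88 [301.6 263.8] [0.5834 0.0601]
blank 0.44 [301.7 277.9] [0.5631 0.1057]
board 0.7 [318.4 239.7] [ 0.5927 -0.0674]
board 0.16 [344.  207.3] [ 0.5834 -0.2382]
wedge 0.91 [409.2 229.9] [ 0.3813 -0.17  ]
wedge 0.84 [436.  208.1] [ 0.3366 -0.3007]
wedge 0.75 [343.9 190.7] [ 0.6039 -0.2931]
[ 0.23892151 -0.6313305   0.23132238] [2.69212665e-05 9.83683879e-01 1.79905599e-01 4.05771003e-06] [-0.06625296  0.91547478  0.77217223]
```

View pics/top0.png

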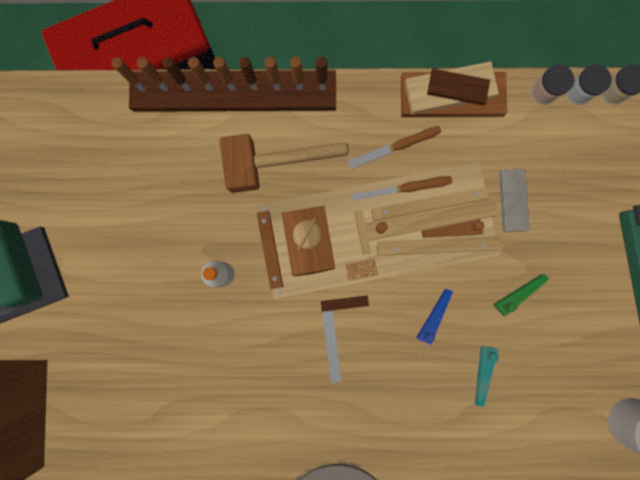

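View pics/side0.png

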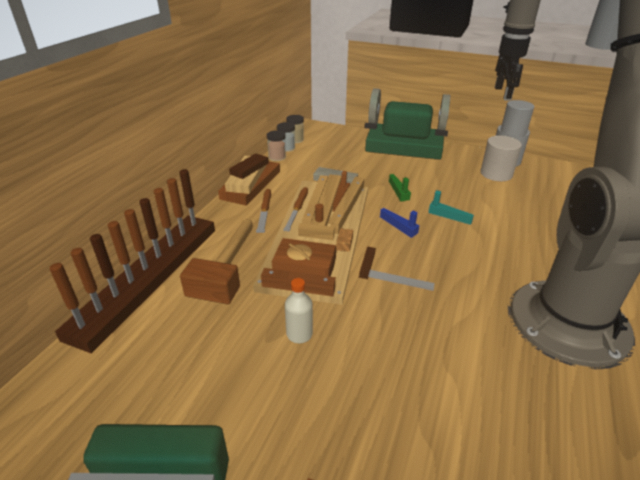

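The top view shows the board with +x towards image left: end stop at (270,250), blank at (308,240), knob at (381,227), and the brown wedge with its tab at about (479,226). The blue, green and turquoise wedges are decoys. The side view agrees, with the robot at the right. I'll enlarge both to fit the board.

```bash
python3 - <<'E'
from h import *
a=cv2.imread("pics/top0.png")[150:310,245:515];b=cv2.imread("pics/side0.png")[160:310,250:380]
cv2.imwrite("pics/topc.png",cv2.resize(a,None,fx=2.96,fy=2.96,interpolation=cv2.INTER_CUBIC))
cv2.imwrite("pics/sidec.png",cv2.resize(b,None,fx=4,fy=4,interpolation=cv2.INTER_CUBIC))
E
```

```text
(no output)
```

View pics/topc.png

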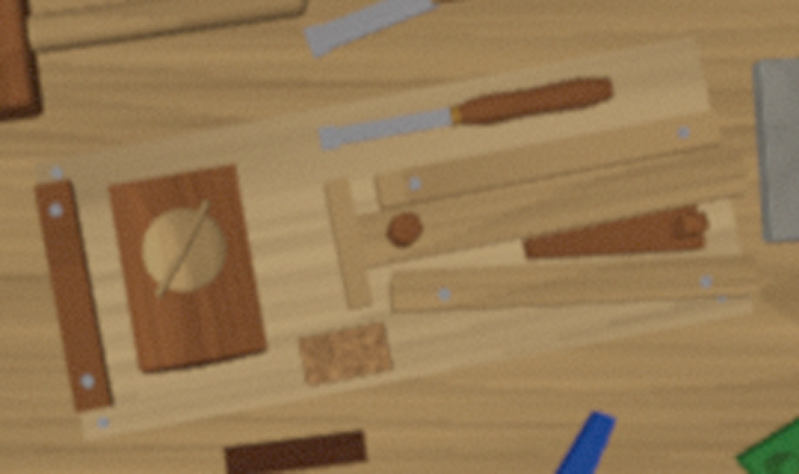

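View pics/sidec.png

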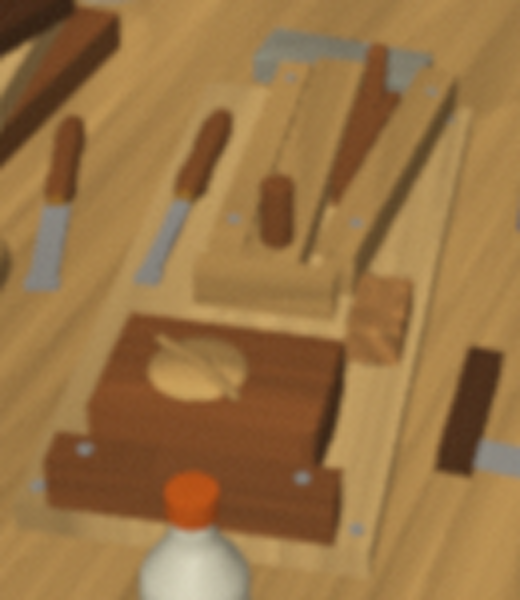

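The crops show the board corners, the end-stop face edge at (72,181) to (111,405), the jaw edge at (325,182) to (348,308), the knob top at (405,229), the tab top at (691,222) and the wedge nose at (526,247). I'll fit the board pose from these.

```bash
cat >> h.py <<'E'
def B(s,x,y,z):
    c,n=np.cos(s[2]),np.sin(s[2]);return [s[0]+c*x-n*y,s[1]+n*x+c*y,z]
E
python3 - <<'E'
from h import *
from scipy.optimize import least_squares
p=bot.read_camera("top")
def o(u,v): return np.array([245+(u+.5)/2.96-.5,150+(v+.5)/2.96-.5])
def pts(s):
    j=.02+s[3];w=s[4]
    return [((-.25,-.1,.02),(697,37)),((.23,-.1,.02),(38,172)),((.23,.1,.02),(85,438)),
    ((.205,-.08,.054),(72,181)),((.205,.08,.054),(111,405)),((j,-.045,.05),(325,182)),((j,.045,.05),(348,308)),
    ((j-.045,0,.09),(405,229)),((w,.018+.014,.087),(691,222)),((w+.106,.018+.007,.045),(526,246))]
f=lambda s:np.concatenate([proj(p,B(s,*a))-o(*b) for a,b in pts(s)])
r=least_squares(f,[.6,-.073,1.78,0,-.2],loss="soft_l1")
s=r.x;print(np.round(s,4));print(np.round(f(s).reshape(-1,2),1))
print("knob",B(s,s[3]-.025,0,.072),"tab",B(s,s[4],.032,.072))
# blank top corners
for c in((110,186),(236,165),(266,350),(142,373)):
    X=atz(p,o(*c),.054);d=X[:2]-s[:2];R=np.array([[np.cos(s[2]),np.sin(s[2])],[-np.sin(s[2]),np.cos(s[2])]]);print("blank",np.round(R@d,4))
# cheek inner edge top (keeper) 
for c in((391,273),(754,256),(392,312),(752,292)):
    X=atz(p,o(*c),.052);print("cheek",np.round(R@(X[:2]-s[:2]),4))
sd=bot.read_camera("side")
for n,q in(("knob",B(s,s[3]-.025,0,.09)),("tab",B(s,s[4],.032,.087)),("stopcorner",B(s,.205,.08,.054)),("jaw",B(s,.02+s[3],-.045,.05))):
    u=proj(sd,q);print(n,np.round((u-[250,160]+.5)*4-.5))
E
```

```text
[ 0.598  -0.0773  1.7572  0.0134 -0.201 ]
[[ 0.1 -0. ]
 [-0.8 -3.1]
 [ 0.5  0.8]
 [-0.6 -0.9]
 [ 0.6  0.5]
 [-0.4 -0. ]
 [ 0.2  0.5]
 [ 0.2 -0.2]
 [ 0.5  0.1]
 [-0.5  0.2]]
knob [np.float64(0.6001443543920562), np.float64(-0.08873559841923057), 0.072] tab [np.float64(0.6038047212983195), np.float64(-0.28076643082484365), 0.072]
blank [ 0.1791 -0.0695]
blank [ 0.0909 -0.0675]
blank [0.0946 0.0617]
blank [0.181  0.0613]
cheek [0.0001 0.0259]
cheek [-0.2473  0.0612]
cheek [0.0046 0.0523]
cheek [-0.2407  0.0852]
knob [277. 183.]
tab [375.  50.]
stopcorner [343. 467.]
jaw [192. 268.]
```

Request:
{"api": "jog_arm", "payload": {"motion": [[0, 0, 0.02, 20, -14, 3, 85], [0, 0, 0.04, 60, -43, 8, 85], [0, 0, 0.06, 115, -82, 14, 85], [0, 0, 0.08, 170, -122, 20, 85], [0, 0, 0.1, 225, -161, 26, 85], [0, 0, 0.12, 280, -200, 32, 85], [0, 0, 0.14, 335, -240, 38, 85], [0, 0, 0.16, 390, -279, 44, 85], [0, 0, 0.175, 435, -311, 48, 85], [0, 0, 0.175, 460, -329, 50, 85]], "grip_force": 60}}

```text
t: 2.35
eef_pos: [0.5539, -0.1587, 0.1814]
tool_rot: [0.0, 0.996, 0.094, 0.0]
contact_force: [1.6, -1.4, 0.4]
gripper_width: 0.994
grasp_force: 0.0
```

```bash
cat >> h.py <<'E'
S=np.array([.598,-.0773,1.7572])
def rel(tx,ty,z):  # board target -> shift in tool axes mm
    from scipy.spatial.transform import Rotation as R
    o=bot.get_obs();q=o["tool_rot"];r=R.from_quat([q[1],q[2],q[3],q[0]])
    d=r.inv().apply(np.array(B(S,tx,ty,z))-o["eef_pos"])*1e3
    bd=R.from_euler("z",S[2]).inv().apply(np.array(o["eef_pos"])-[S[0],S[1],0])*1e3
    ang=(r.inv()*R.from_euler("z",S[2])*R.from_matrix([[0,-1,0],[-1,0,0],[0,0,-1]])).as_rotvec()
    F=R.from_euler("z",S[2]).inv().apply(o["contact_force"])
    print("t",round(o["t"],2),"shift",np.round(d,1),"turn",np.round(ang,3),"boardpos",np.round(bd,1),"F(board)",np.round(F,1),"w",o["gripper_width"],o["grasp_force"])
E
python3 - <<'E'
from h import *
rel(.0134-.025,0,.057)
E
```

```text
t 2.35 shift [ 58.4 -60.2 124.5] turn [ 0.    -0.001  0.001] boardpos [-71.8  58.4 181.4] F(board) [-1.7 -1.3  0.4] w 0.9942897254291005 0.0
```

Request:
{"api": "jog_arm", "payload": {"motion": [[0, 0, 0, 15, -15, 5, 85], [0, 0, 0, 36, -37, 12, 85], [0, 0, 0, 52, -54, 20, 85], [0, 0, 0, 58, -60, 35, 85], [0, 0, 0, 58, -60, 60, 85], [0, 0, 0, 58, -60, 85, 85], [0, 0, 0, 58, -60, 105, 85], [0, 0, 0, 58, -60, 118, 85], [0, 0, 0, 58, -60, 124, 85], [0, 0, 0, 58, -60, 124, 85]]}}

```text
t: 3.6
eef_pos: [0.5987, -0.0911, 0.0573]
tool_rot: [0.0, 0.996, 0.093, 0.0]
contact_force: [0.8, -0.3, -0.9]
gripper_width: 0.991
grasp_force: 0.0
```

Request:
{"api": "jog_arm", "payload": {"motion": [[0, 0, 0, 0, 0, 0, 60], [0, 0, 0, 0, 0, 0, 45], [0, 0, 0, 0, 0, 0, 35], [0, 0, 0, 0, 0, 0, 28], [0, 0, 0, 0, 0, 0, 22], [0, 0, 0, 0, 0, 0, 15], [0, 0, 0, 0, 0, 0, 10], [0, 0, 0, 0, 0, 0, 10]], "grip_force": 60}}

```text
t: 4.6
eef_pos: [0.5986, -0.0907, 0.0576]
tool_rot: [-0.0, 0.996, 0.093, 0.0]
contact_force: [-1.5, 2.0, 5.4]
gripper_width: 0.238
grasp_force: 58.5
```

```bash
python3 - <<'E'
from h import *
rel(.095-.025,0,.057)
E
```

```text
t 4.6 shift [  1.9 -83.3   0.6] turn [-0.    -0.     0.001] boardpos [-13.3   1.9  57.6] F(board) [2.2 1.2 5.4] w 0.23836693770876005 58.52271616458893
```

Request:
{"api": "jog_arm", "payload": {"motion": [[0, 0, 0, 0, -4, 0, 10], [0, 0, 0, 0, -11, 0, 10], [0, 0, 0, 0, -19, 0, 10], [0, 0, 0, 0, -27, 0, 10], [0, 0, 0, 0, -35, 0, 10], [0, 0, 0, 0, -43, 0, 10], [0, 0, 0, 0, -51, 0, 10], [0, 0, 0, 0, -58, 0, 10], [0, 0, 0, 0, -64, 0, 10], [0, 0, 0, 0, -67, 0, 10]]}}

```text
t: 5.85
eef_pos: [0.5861, -0.0248, 0.0575]
tool_rot: [0.0, 0.996, 0.093, 0.0]
contact_force: [-0.2, -4.7, 5.1]
gripper_width: 0.242
grasp_force: 58.8
```

Request:
{"api": "jog_arm", "payload": {"motion": [[0, 0, 0, 0, -2, 0, 10], [0, 0, 0, 0, -4, 0, 10], [0, 0, 0, 0, -6, 0, 10], [0, 0, 0, 0, -8, 0, 10], [0, 0, 0, 0, -9, 0, 10], [0, 0, 0, 0, -10, 0, 10], [0, 0, 0, 0, -11, 0, 10], [0, 0, 0, 0, -11, 0, 10]]}}

```text
t: 6.85
eef_pos: [0.5841, -0.0142, 0.0575]
tool_rot: [0.0, 0.996, 0.093, 0.0]
contact_force: [-0.4, -2.6, 5.4]
gripper_width: 0.242
grasp_force: 58.8
```

```bash
python3 - <<'E'
from h import *
rel(.095-.025,0,.057)
E
```

```text
t 6.85 shift [ 1.9 -5.4  0.5] turn [ 0.    -0.     0.001] boardpos [64.6  1.9 57.5] F(board) [-2.5  0.8  5.4] w 0.2417105792092305 58.81472647190094
```

Now I'll feel for the stop in small steps.

Request:
{"api": "jog_arm", "payload": {"motion": [[0, 0, 0, 0, -0.5, 0, 10], [0, 0, 0, 0, -1, 0, 10], [0, 0, 0, 0, -1.5, 0, 10], [0, 0, 0, 0, -2, 0, 10], [0, 0, 0, 0, -2.5, 0, 10], [0, 0, 0, 0, -3, 0, 10], [0, 0, 0, 0, -3, 0, 10]]}}

```text
t: 7.72
eef_pos: [0.5836, -0.0114, 0.0575]
tool_rot: [0.0, 0.996, 0.093, 0.0]
contact_force: [-0.3, -3.4, 5.3]
gripper_width: 0.241
grasp_force: 58.8
```

Request:
{"api": "jog_arm", "payload": {"motion": [[0, 0, 0, 0, -0.5, 0, 10], [0, 0, 0, 0, -1, 0, 10], [0, 0, 0, 0, -1, 0, 10]]}}

```text
t: 8.1
eef_pos: [0.5834, -0.0104, 0.0576]
tool_rot: [0.0, 0.996, 0.093, 0.0]
contact_force: [-1.3, -2.5, 6.0]
gripper_width: 0.239
grasp_force: 58.8
```

Request:
{"api": "jog_arm", "payload": {"motion": [[0, 0, 0, 0, -0.5, 0, 10], [0, 0, 0, 0, -1, 0, 10], [0, 0, 0, 0, -1, 0, 10]]}}

```text
t: 8.48
eef_pos: [0.5832, -0.0094, 0.0575]
tool_rot: [0.0, 0.996, 0.093, 0.0]
contact_force: [0.3, -4.0, 5.8]
gripper_width: 0.237
grasp_force: 58.8
```

Request:
{"api": "jog_arm", "payload": {"motion": [[0, 0, 0, 0, -0.5, 0, 10], [0, 0, 0, 0, -1, 0, 10], [0, 0, 0, 0, -1, 0, 10]]}}

```text
t: 8.85
eef_pos: [0.583, -0.0084, 0.0576]
tool_rot: [0.0, 0.996, 0.093, 0.0]
contact_force: [-0.3, -3.1, 4.7]
gripper_width: 0.238
grasp_force: 58.8
```

Request:
{"api": "jog_arm", "payload": {"motion": [[0, 0, 0, 0, -0.5, 0, 10], [0, 0, 0, 0, -1, 0, 10], [0, 0, 0, 0, -1, 0, 10]]}}

```text
t: 9.22
eef_pos: [0.5828, -0.0074, 0.0575]
tool_rot: [0.0, 0.996, 0.093, 0.0]
contact_force: [0.1, -2.3, 5.0]
gripper_width: 0.234
grasp_force: 58.8
```

Request:
{"api": "jog_arm", "payload": {"motion": [[0, 0, 0, 0, -0.5, 0, 10], [0, 0, 0, 0, -1, 0, 10], [0, 0, 0, 0, -1, 0, 10]]}}

```text
t: 9.6
eef_pos: [0.5827, -0.007, 0.0575]
tool_rot: [0.0, 0.996, 0.093, 0.0]
contact_force: [0.2, -4.3, 4.0]
gripper_width: 0.238
grasp_force: 58.8
```

Request:
{"api": "jog_arm", "payload": {"motion": [[0, 0, 0, 0, -0.5, 0, 10], [0, 0, 0, 0, -1, 0, 10], [0, 0, 0, 0, -1, 0, 10]]}}

```text
t: 9.98
eef_pos: [0.5827, -0.007, 0.0575]
tool_rot: [0.001, 0.996, 0.093, 0.0]
contact_force: [0.4, -6.5, 4.8]
gripper_width: 0.237
grasp_force: 58.8
```

```bash
python3 - <<'E'
from h import *
rel(.095-.025,0,.057)
p=bot.read_camera("top");q=bot.read_camera("side")
a=cv2.resize(p["pixels"][185:310,245:415],None,fx=2.8,fy=2.8,interpolation=cv2.INTER_CUBIC)
b=cv2.resize(q["pixels"][170:300,250:360],None,fx=2.7,fy=2.7,interpolation=cv2.INTER_CUBIC)
h=max(a.shape[0],b.shape[0]);im=np.zeros((h,a.shape[1]+b.shape[1],3),np.uint8);im[:a.shape[0],:a.shape[1]]=a;im[:b.shape[0],a.shape[1]:]=b
save(dict(pixels=im),"c2")
for n in("blank","jaw_face","stop_face"):
  for pp in(p,q):
    for r in bot.tip_of(n,pp)[:1]:print(n,r["score"],atz(pp,r["xy"],Z[n]))
E
```

```text
t 9.97 shift [2.  1.9 0.5] turn [ 0.002 -0.    -0.001] boardpos [72.   2.  57.5] F(board) [-6.4  0.8  4.8] w 0.23715914879006159 58.775575160980225
blank 0.63 [0.56947514 0.08409412 0.02      ]
blank 0.76 [0.57592946 0.085033   0.02      ]
jaw_face 0.8 [0.57726648 0.03162579 0.035     ]
stop_face 0.95 [0.55932917 0.13130867 0.037     ]
stop_face 0.32 [ 0.59100429 -0.26179966  0.037     ]
```

View pics/c2.png

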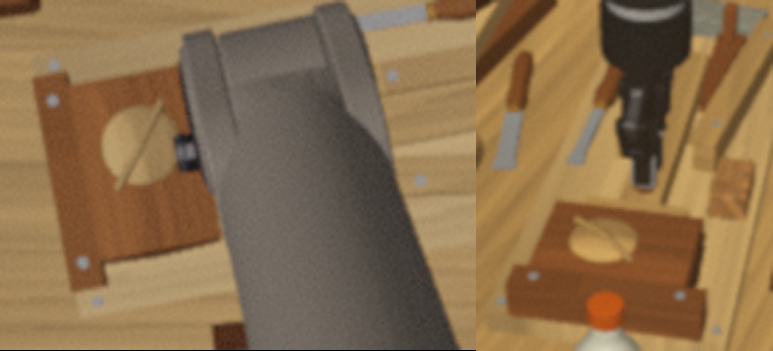

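The blank sits flush along the stop (edge from (70,75) to (105,265)) and the force is starting to build. I'll press firmly.

Request:
{"api": "jog_arm", "payload": {"motion": [[0, 0, 0, 0, -0.5, 0, 10], [0, 0, 0, 0, -1, 0, 10], [0, 0, 0, 0, -1.5, 0, 10], [0, 0, 0, 0, -2, 0, 10], [0, 0, 0, 0, -2, 0, 10]]}}

```text
t: 11.0
eef_pos: [0.5827, -0.007, 0.0576]
tool_rot: [0.002, 0.996, 0.092, 0.001]
contact_force: [2.1, -9.8, 3.5]
gripper_width: 0.24
grasp_force: 58.8
```

Request:
{"api": "jog_arm", "payload": {"motion": [[0, 0, 0, 0, -0.5, 0, 10], [0, 0, 0, 0, -1, 0, 10], [0, 0, 0, 0, -1.5, 0, 10], [0, 0, 0, 0, -2, 0, 10], [0, 0, 0, 0, -2, 0, 10]]}}

```text
t: 11.62
eef_pos: [0.5827, -0.0069, 0.0576]
tool_rot: [0.003, 0.996, 0.091, 0.001]
contact_force: [3.6, -15.0, 2.0]
gripper_width: 0.242
grasp_force: 59.0
```

Request:
{"api": "jog_arm", "payload": {"motion": [[0, 0, 0, 0, -1, 0, 10], [0, 0, 0, 0, -2, 0, 10], [0, 0, 0, 0, -3, 0, 10], [0, 0, 0, 0, -4, 0, 10], [0, 0, 0, 0, -4, 0, 10], [0, 0, 0, 0, -4, 0, 10]]}}

```text
t: 12.38
eef_pos: [0.5827, -0.0069, 0.0575]
tool_rot: [0.005, 0.996, 0.09, 0.001]
contact_force: [6.7, -23.3, 0.5]
gripper_width: 0.237
grasp_force: 59.4
```

```bash
python3 - <<'E'
from h import *
rel(.095-.025,0,.057)
E
```

```text
t 12.38 shift [2.  2.  0.6] turn [ 0.009 -0.001 -0.006] boardpos [72.1  2.  57.5] F(board) [-24.2  -2.2   0.5] w 0.2373889339219218 59.3690425157547
```

Request:
{"api": "jog_arm", "payload": {"motion": [[0, 0, 0, 0, 3, 0, 10], [0, 0, 0, 0, 6, 0, 10], [0, 0, 0, 0, 6, 0, 40], [0, 0, 0, 0, 6, 0, 60], [0, 0, 0, 0, 7, 0, 80], [0, 0, 0, 0, 8, 0, 85], [0, 0, 0, 0, 8, 0, 85], [0, 0, 0, 0, 8, -20, 85], [0, 0, 0, 0, 8, -60, 85], [0, 0, 0, 0, 8, -90, 85]]}}

```text
t: 13.62
eef_pos: [0.5827, -0.0055, 0.1488]
tool_rot: [-0.0, 0.996, 0.093, 0.0]
contact_force: [0.5, 1.2, -0.7]
gripper_width: 0.993
grasp_force: 0.0
```

```bash
python3 - <<'E'
from h import *
rel(-.201-.045,.032,.1)
p=bot.read_camera("side");
for n in("tab_mid","jaw_face","knob_mid"):
    for r in bot.tip_of(n,p)[:3]:
        X=atz(p,r["xy"],Z[n]);d=X[:2]-S[:2];c,s=np.cos(S[2]),np.sin(S[2]);print(n,r["score"],np.round([c*d[0]+s*d[1],-s*d[0]+c*d[1]],4))
E
```

```text
t 13.62 shift [-30.4 319.4  48.7] turn [ 0.    -0.001  0.   ] boardpos [ 73.4   1.7 148.8] F(board) [ 1.1 -0.7 -0.7] w 0.9926113978708785 0.0
tab_mid 0.81 [-0.1461  0.2996]
tab_mid 0.8 [-0.0487  0.2341]
tab_mid 0.76 [-0.1872  0.2133]
jaw_face 0.98 [0.1172 0.0016]
knob_mid 0.7 [ 0.0758 -0.0058]
```

Request:
{"api": "jog_arm", "payload": {"motion": [[0, 0, 0, -3, 20, 0, 60], [0, 0, 0, -7, 60, 0, 40], [0, 0, 0, -11, 105, 0, 20], [0, 0, 0, -15, 150, 0, 0], [0, 0, 0, -19, 195, 0, 0], [0, 0, 0, -23, 240, 0, 0], [0, 0, 0, -27, 280, 0, 0], [0, 0, 0, -29, 305, 0, 0], [0, 0, 0, -30, 317, 0, 0], [0, 0, 0, -30, 317, 0, 0]]}}

```text
t: 15.08
eef_pos: [0.6116, -0.3225, 0.1468]
tool_rot: [-0.0, 0.996, 0.093, -0.0]
contact_force: [-1.0, -0.3, 0.2]
gripper_width: 0.001
grasp_force: 0.0
```

```bash
python3 - <<'E'
from h import *
rel(-.201-.045,.032,.056)
p=bot.read_camera("side");q=bot.read_camera("top")
a=cv2.resize(q["pixels"][185:290,250:530],None,fx=2.8,fy=2.8,interpolation=cv2.INTER_CUBIC)
b=cv2.resize(p["pixels"][90:300,250:410],None,fx=1.4,fy=1.4,interpolation=cv2.INTER_CUBIC)
im=np.zeros((a.shape[0]+b.shape[0],a.shape[1],3),np.uint8);im[:a.shape[0]]=a;im[a.shape[0]:,:b.shape[1]]=b
save(dict(pixels=im),"c3")
E
```

```text
t 15.07 shift [ 0.1  2.6 90.8] turn [-0.001  0.     0.   ] boardpos [-243.5   32.1  146.8] F(board) [-0.1  1.1  0.2] w 0.0011412439824753714 0.0
```

View pics/c3.png

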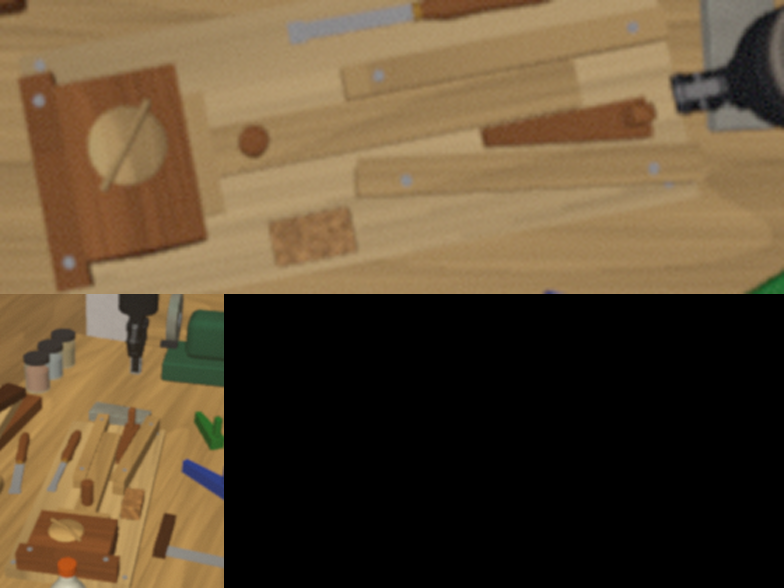

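The bar and blank stayed tight against the stop after release. The hand is behind the brown tab, which is at crop position (640,113). I'll lower it and push.

Request:
{"api": "jog_arm", "payload": {"motion": [[0, 0, 0, 0, 3, 15, 0], [0, 0, 0, 0, 3, 40, 0], [0, 0, 0, 0, 3, 65, 0], [0, 0, 0, 0, 3, 82, 0], [0, 0, 0, 0, 3, 90, 0], [0, 0, 0, 0, 0, 90, 0], [0, 0, 0, 0, -5, 90, 0], [0, 0, 0, 0, -10, 90, 0], [0, 0, 0, 0, -14, 90, 0], [0, 0, 0, 0, -16, 90, 0]]}}

```text
t: 16.42
eef_pos: [0.609, -0.3065, 0.0576]
tool_rot: [0.0, 0.996, 0.093, 0.0]
contact_force: [0.3, 0.1, -0.4]
gripper_width: 0.001
grasp_force: 0.0
```

Request:
{"api": "jog_arm", "payload": {"motion": [[0, 0, 0, 0, -2, 0, 0], [0, 0, 0, 0, -5, 0, 0], [0, 0, 0, 0, -8, 0, 0], [0, 0, 0, 0, -11, 0, 0], [0, 0, 0, 0, -14, 0, 0], [0, 0, 0, 0, -17, 0, 0], [0, 0, 0, 0, -19, 0, 0], [0, 0, 0, 0, -20, 0, 0]]}}

```text
t: 17.42
eef_pos: [0.6051, -0.2871, 0.0573]
tool_rot: [-0.0, 0.996, 0.093, 0.0]
contact_force: [-0.1, -0.4, -0.2]
gripper_width: 0.002
grasp_force: 0.1
```

```bash
python3 - <<'E'
from h import *
rel(-.125-.023,.032,.056)
p=bot.read_camera("side")
for n in("tab_mid","knob_mid","wedge_nose"):
    for r in bot.tip_of(n,p)[:4]:
        X=atz(p,r["xy"],Z[n]);d=X[:2]-S[:2];c,s=np.cos(S[2]),np.sin(S[2]);print(n,r["score"],np.round([c*d[0]+s*d[1],-s*d[0]+c*d[1]],4))
E
```

```text
t 17.43 shift [ -0.1 -59.5   1.3] turn [-0.    -0.     0.001] boardpos [-207.5   31.9   57.3] F(board) [-0.3  0.2 -0.2] w 0.001689699968050474 0.11063033016398549
tab_mid 0.92 [-0.2082  0.2134]
tab_mid 0.87 [-0.1389  0.2894]
tab_mid 0.67 [-0.0538  0.2386]
tab_mid 0.53 [-0.1963  0.0305]
knob_mid 0.94 [0.0773 0.0011]
wedge_nose 0.92 [-0.3059  0.1647]
wedge_nose 0.87 [-0.1105  0.3879]
wedge_nose 0.84 [-0.0793  0.0137]
wedge_nose 0.71 [-0.109  0.147]
```

Request:
{"api": "jog_arm", "payload": {"motion": [[0, 0, 0, 0, -2, 0, 0], [0, 0, 0, 0, -5, 0, 0], [0, 0, 0, 0, -8, 0, 0], [0, 0, 0, 0, -11, 0, 0], [0, 0, 0, 0, -14, 0, 0], [0, 0, 0, 0, -17, 0, 0], [0, 0, 0, 0, -20, 0, 0], [0, 0, 0, 0, -23, 0, 0], [0, 0, 0, 0, -25, 0, 0], [0, 0, 0, 0, -25, 0, 0]]}}

```text
t: 18.88
eef_pos: [0.6005, -0.2625, 0.0573]
tool_rot: [-0.0, 0.996, 0.093, 0.0]
contact_force: [-0.2, -0.0, -0.3]
gripper_width: -0.002
grasp_force: 0.0
```

```bash
python3 - <<'E'
from h import *
rel(-.125-.023,.032,.056)
p=bot.read_camera("side")
for n in("tab_mid","wedge_nose"):
    for r in bot.tip_of(n,p)[:5]:
        X=atz(p,r["xy"],Z[n]);d=X[:2]-S[:2];c,s=np.cos(S[2]),np.sin(S[2]);print(n,r["score"],np.round([c*d[0]+s*d[1],-s*d[0]+c*d[1]],4))
E
```

```text
t 18.88 shift [ -0.1 -34.4   1.3] turn [-0.    -0.     0.001] boardpos [-182.4   31.9   57.3] F(board) [-0.   0.2 -0.3] w -0.0018358654695355408 0.0
tab_mid 0.87 [-0.1962  0.2019]
tab_mid 0.72 [-0.1714  0.031 ]
tab_mid 0.57 [-0.1375  0.2977]
tab_mid 0.56 [-0.0453  0.2335]
wedge_nose 0.97 [-0.114   0.3915]
wedge_nose 0.96 [-0.1206  0.1494]
wedge_nose 0.65 [-0.0598  0.0153]
wedge_nose 0.61 [-0.323   0.1635]
```

Request:
{"api": "jog_arm", "payload": {"motion": [[0, 0, 0, 0, -1.5, 0, 0], [0, 0, 0, 0, -3, 0, 0], [0, 0, 0, 0, -4.5, 0, 0], [0, 0, 0, 0, -6, 0, 0], [0, 0, 0, 0, -7.5, 0, 0], [0, 0, 0, 0, -9, 0, 0], [0, 0, 0, 0, -10, 0, 0], [0, 0, 0, 0, -10, 0, 0]]}}

```text
t: 20.02
eef_pos: [0.5986, -0.2527, 0.0573]
tool_rot: [-0.0, 0.996, 0.093, -0.0]
contact_force: [-0.7, -0.3, -0.0]
gripper_width: 0.001
grasp_force: 0.0
```

Request:
{"api": "jog_arm", "payload": {"motion": [[0, 0, 0, 0, -1.5, 0, 0], [0, 0, 0, 0, -3, 0, 0], [0, 0, 0, 0, -4.5, 0, 0], [0, 0, 0, 0, -6, 0, 0], [0, 0, 0, 0, -6, 0, 0]]}}

```text
t: 20.65
eef_pos: [0.5975, -0.2467, 0.0573]
tool_rot: [-0.0, 0.996, 0.093, -0.0]
contact_force: [0.4, -0.4, -0.3]
gripper_width: 0.002
grasp_force: 0.0
```

Request:
{"api": "jog_arm", "payload": {"motion": [[0, 0, 0, 0, -1.5, 0, 0], [0, 0, 0, 0, -3, 0, 0], [0, 0, 0, 0, -4.5, 0, 0], [0, 0, 0, 0, -6, 0, 0], [0, 0, 0, 0, -6, 0, 0]]}}

```text
t: 21.28
eef_pos: [0.5964, -0.2408, 0.0573]
tool_rot: [-0.0, 0.996, 0.093, -0.0]
contact_force: [0.5, 0.2, 0.5]
gripper_width: 0.001
grasp_force: 0.0
```

Request:
{"api": "jog_arm", "payload": {"motion": [[0, 0, 0, 0, -1.5, 0, 0], [0, 0, 0, 0, -3, 0, 0], [0, 0, 0, 0, -4.5, 0, 0], [0, 0, 0, 0, -6, 0, 0], [0, 0, 0, 0, -6, 0, 0]]}}

```text
t: 21.9
eef_pos: [0.5953, -0.2349, 0.0573]
tool_rot: [-0.0, 0.996, 0.093, -0.0]
contact_force: [0.1, 0.1, 1.2]
gripper_width: 0.002
grasp_force: 0.0
```

Request:
{"api": "jog_arm", "payload": {"motion": [[0, 0, 0, 0, -1.5, 0, 0], [0, 0, 0, 0, -3, 0, 0], [0, 0, 0, 0, -4.5, 0, 0], [0, 0, 0, 0, -5, 0, 0]]}}

```text
t: 22.4
eef_pos: [0.5943, -0.2301, 0.0573]
tool_rot: [-0.0, 0.996, 0.093, 0.0]
contact_force: [-0.4, 0.1, 0.2]
gripper_width: -0.0
grasp_force: 0.1
```

```bash
python3 - <<'E'
from h import *
rel(-.125-.023,.032,.056)
p=bot.read_camera("side")
for n in("tab_mid","wedge_nose"):
    for r in bot.tip_of(n,p)[:5]:
        X=atz(p,r["xy"],Z[n]);d=X[:2]-S[:2];c,s=np.cos(S[2]),np.sin(S[2]);print(n,r["score"],np.round([c*d[0]+s*d[1],-s*d[0]+c*d[1]],4))
E
```

```text
t 22.4 shift [-0.1 -1.5  1.3] turn [-0.    -0.     0.001] boardpos [-149.5   31.9   57.3] F(board) [0.2 0.4 0.2] w -0.0003213850855764675 0.11059542652219534
tab_mid 0.7 [-0.1266  0.0353]
tab_mid 0.65 [-0.182   0.2124]
tab_mid 0.61 [-0.133   0.2962]
tab_mid 0.6 [-0.0575  0.2385]
wedge_nose 0.84 [-0.1203  0.3844]
wedge_nose 0.77 [-0.3078  0.1646]
wedge_nose 0.7 [-0.1203  0.1527]
wedge_nose 0.69 [-0.0226  0.0222]
```

Still free and moving, so I'll keep going in small steps.

Request:
{"api": "jog_arm", "payload": {"motion": [[0, 0, 0, 0, -1.5, 0, 0], [0, 0, 0, 0, -3, 0, 0], [0, 0, 0, 0, -4.5, 0, 0], [0, 0, 0, 0, -5, 0, 0]]}}

```text
t: 23.05
eef_pos: [0.5934, -0.2252, 0.0573]
tool_rot: [-0.0, 0.996, 0.093, 0.0]
contact_force: [-0.2, -0.1, 0.1]
gripper_width: 0.003
grasp_force: 0.1
```

Request:
{"api": "jog_arm", "payload": {"motion": [[0, 0, 0, 0, -1.5, 0, 0], [0, 0, 0, 0, -3, 0, 0], [0, 0, 0, 0, -4.5, 0, 0], [0, 0, 0, 0, -5, 0, 0]]}}

```text
t: 23.55
eef_pos: [0.5925, -0.2203, 0.0573]
tool_rot: [-0.0, 0.996, 0.093, 0.0]
contact_force: [-0.6, -0.1, -0.8]
gripper_width: -0.002
grasp_force: 0.1
```

Request:
{"api": "jog_arm", "payload": {"motion": [[0, 0, 0, 0, -1.5, 0, 0], [0, 0, 0, 0, -3, 0, 0], [0, 0, 0, 0, -4, 0, 0], [0, 0, 0, 0, -4, 0, 0]]}}

```text
t: 24.05
eef_pos: [0.5917, -0.2163, 0.0573]
tool_rot: [-0.0, 0.996, 0.093, -0.0]
contact_force: [-0.3, 0.8, 0.3]
gripper_width: -0.0
grasp_force: 0.0
```

Request:
{"api": "jog_arm", "payload": {"motion": [[0, 0, 0, 0, -1.5, 0, 0], [0, 0, 0, 0, -3, 0, 0], [0, 0, 0, 0, -4, 0, 0], [0, 0, 0, 0, -4, 0, 0]]}}

```text
t: 24.55
eef_pos: [0.5916, -0.2154, 0.058]
tool_rot: [0.002, 0.996, 0.092, 0.001]
contact_force: [0.9, -7.1, 1.4]
gripper_width: 0.001
grasp_force: 3.4
```

Request:
{"api": "jog_arm", "payload": {"motion": [[0, 0, 0, 0, -1.5, 0, 0], [0, 0, 0, 0, -3, 0, 0], [0, 0, 0, 0, -4, 0, 0], [0, 0, 0, 0, -4, 0, 0]]}}

```text
t: 25.05
eef_pos: [0.5915, -0.2146, 0.0587]
tool_rot: [0.003, 0.996, 0.091, 0.002]
contact_force: [2.7, -12.9, 1.6]
gripper_width: 0.001
grasp_force: 6.6
```

Request:
{"api": "jog_arm", "payload": {"motion": [[0, 0, 0, 0, -1.5, 0, 0], [0, 0, 0, 0, -3, 0, 0], [0, 0, 0, 0, -4, 0, 0], [0, 0, 0, 0, -4, 0, 0]]}}

```text
t: 25.55
eef_pos: [0.5914, -0.214, 0.0594]
tool_rot: [0.005, 0.996, 0.09, 0.003]
contact_force: [5.0, -20.0, 1.3]
gripper_width: 0.003
grasp_force: 9.8
```

Jammed at about 20 N. I'll back off and lift clear.

Request:
{"api": "jog_arm", "payload": {"motion": [[0, 0, 0, 0, 0, 0, 0], [0, 0, 0, 0, 4, 0, 0], [0, 0, 0, 0, 10, 0, 0], [0, 0, 0, 0, 20, 0, 0], [0, 0, 0, 0, 30, -5, 0], [0, 0, 0, 0, 40, -25, 0], [0, 0, 0, 0, 50, -60, 0], [0, 0, 0, 0, 80, -100, 0], [0, 0, 0, 0, 120, -120, 0], [0, 0, 0, 0, 140, -120, 0]]}}

```text
t: 26.8
eef_pos: [0.6161, -0.3456, 0.1794]
tool_rot: [0.001, 0.996, 0.092, 0.001]
contact_force: [1.0, -0.4, -0.4]
gripper_width: 0.004
grasp_force: 0.0
```

```bash
python3 - <<'E'
from h import *
rel(0,0,.056)
p=bot.read_camera("side");q=bot.read_camera("top")
a=cv2.resize(q["pixels"][150:300,245:530],None,fx=2.7,fy=2.7,interpolation=cv2.INTER_CUBIC)
save(dict(pixels=a),"c4")
for pp in(p,q):
  for n in("tab_mid","wedge_nose","knob_mid","jaw_face","blank"):
    for r in bot.tip_of(n,pp)[:5]:
        X=atz(pp,r["xy"],Z[n]);d=X[:2]-S[:2];c,s=np.cos(S[2]),np.sin(S[2]);y=-s*d[0]+c*d[1]
        if abs(y)<.06:print(n,r["score"],np.round([c*d[0]+s*d[1],y],4))
E
```

```text
t 26.8 shift [  31.  -267.5  122.7] turn [ 0.003 -0.003 -0.002] boardpos [-267.1   31.9  179.4] F(board) [-0.5 -1.  -0.4] w 0.0038484699737647704 0.0
tab_mid 0.72 [-0.1335  0.0292]
wedge_nose 0.51 [-0.0123  0.0124]
knob_mid 0.72 [-0.1732  0.0033]
knob_mid 0.57 [ 0.0828 -0.0012]
jaw_face 0.76 [0.12   0.0067]
blank 0.68 [ 0.1543 -0.0144]
blank 0.45 [-0.0385  0.0128]
tab_mid 0.77 [-0.1087  0.024 ]
wedge_nose 0.91 [-0.0088  0.0276]
knob_mid 0.81 [ 0.0707 -0.0038]
jaw_face 0.83 [ 0.1192 -0.0013]
blank 0.95 [0.1656 0.0004]
blank 0.39 [ 0.0047 -0.002 ]
```

View pics/c4.png

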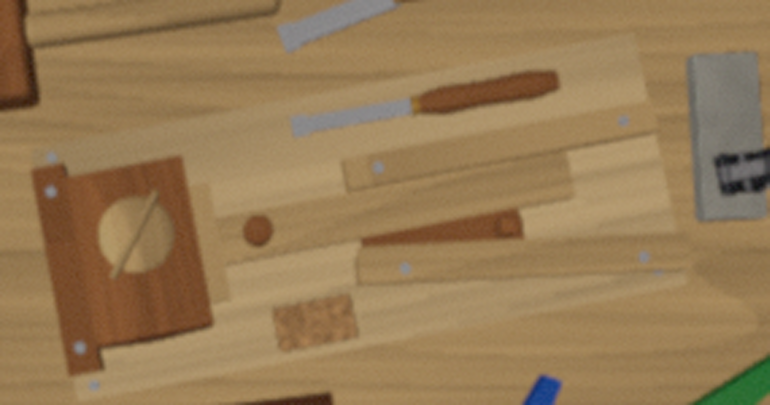

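The wedge is snug between bar and cheek, the jaw bears on the blank, the blank is square on the stop, and the other tools are where they lay. Handing in.

```bash
python3 -c "
from station import bot
print(bot.hand_in())"
```

```text
the job is handed in; nothing more can be done
None
```

I handed the job in at about 27 s: the bar holds the blank square against the end stop (pressed home at about 24 N) and the thumb wedge is jammed with a push of about 20 N. The last picture shows it all in place with the hand clear; I did not tug the bar to test the lock.

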